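Ready the recipe-phone holder and keep its spring jaw open

TASK

Get the phone holder on the worktop ready so that I can lay my phone in it: first slide the end stop along its track until its pointer is level with the tall peg on the back rail, and let go of it. Then pull the spring jaw towards the front until its pointer is level with the tall peg on the side rail and keep it there: finish while still holding the jaw open, because it springs shut when released. The low flat clips are for another device; leave the other things on the worktop where they are.

Things in the scene. Friction and masses are not known exactly. Their poses are not given: they have to be found in the camera images.
- dock: Phone holder: grey board fixed flat on the worktop, x -115..160, y -160..140 mm, 16 mm thick; origin on the worktop. -x is its front (to the robot, yaw up to 0.3), +y left. Fixed jaw strip at x 75..85, top 34 mm up. Behind it the stop's track (along y, x=105) and the back rail (along y, x=147); at the right edge the side rail (along x, y=-140). Moving parts and marks keep the board's yaw.
- jaw: Spring jaw in front of the fixed jaw: metal strip 175 mm along y with an upright plate handle and a thin pointer reaching right to the side rail. Slides only along the dock's -x (to the front), 0 to 85 mm; a spring pulls it shut: 5.5 N at 0, plus 0.09 N per mm. Starts shut. Origin on the board's top below the handle plate (dock x = y = 0 when shut).
- jaw_grip (a point): Grip point of the jaw's upright handle plate: 10 mm thick (x), 50 mm wide (y), top 86 mm above the worktop, clear down to 40 mm; the point is in its middle, 78 mm above the worktop (30 mm left of the jaw's origin).
- jaw_tip (a point): End of the spring jaw's pointer tongue (6 mm wide along x, centred on the point, 26 mm above the worktop), beside the side rail.
- stop: End stop: metal block 28 x 30 mm on its track with an upright grip fin, a flat arm forward over the fixed jaw and a thin pointer back to the back rail. Slides along the dock's y, from y=-85 to 85 mm; friction about 2 N, stays where left; starts in the right-hand 30 mm. Origin on the board's top on the track's line.
- stop_grip (a point): Grip point of the stop's upright fin: 22 mm (x) by 12 mm (y), top 76 mm above the worktop; the point is on its middle 64 mm above the worktop, 12 mm below its top. The fin is clear down to 45 mm above the worktop.
- stop_tip (a point): End of the end stop's pointer tongue (6 mm wide along y, centred on the point, 26 mm above the worktop), just in front of the back rail.
- peg_back: TALL peg on the back rail: dark steel, 12 mm round head, 34 mm tall on a 16 mm square foot, origin at its foot's underside (20 mm above the worktop), axes as the dock's. Mark for the end stop. Fixed. It may be the left or the right one of the two marks on its rail.
- peg_side: TALL peg on the side rail, same shape and same axes. Mark for the spring jaw. Fixed. It may be the front or the rear one of the two marks on its rail.
- clip_back: LOW clip on the back rail: dark steel, 16 x 16 mm, 7 mm tall, not the mark to use. Fixed.
- clip_side: LOW clip on the side rail: the same, not the mark to use. Fixed.
- phone: Black phone 155 x 77 x 11 mm lying left of the holder; leave alone.
- earbud_case: White oval earbud case 46 x 60 x 25 mm right of the holder; leave alone.
- spice_jar: Spice jar 44 mm round, 96 mm tall, on the right; leave alone.
- cream_pot: Flat round pot 90 mm, 32 mm tall, on the right; leave alone.

How it is judged (in metres and radians):
On the way:
1. the end stop's pointer is level with the tall peg on the back rail and the stop is let go, the jaw still shut (y of stop_tip in the frame of peg_back between -0.007 and 0.007 m and contact force between stop and the fingers below 0.1 N and x of jaw in the frame of dock above -0.008 m), for 0.2 s.
At the end, for the whole second after the job is handed in: Along the back rail the stop's pointer is within 7 mm of the tall peg's middle, the stop untouched; along the side rail the spring jaw's pointer is within 6 mm of the tall peg's middle, at rest and held there by the fingers (more than 3 N) (y of stop_tip in the frame of peg_back between -0.007 and 0.007 m and contact force between stop and the arm below 0.1 N and contact force between stop and the fingers below 0.1 N and x of jaw_tip in the frame of peg_side between -0.006 and 0.006 m and linear speed of jaw below 0.01 m/s and contact force between jaw and the fingers above 3 N); the arm keeps its last pose, push and grip.
It fails at once if another thing on the worktop is pushed away (more than 30 mm) (distance of any of phone, earbud_case, spice_jar, cream_pot from where it was at the start of the episode above 0.03 m).
It also fails if it takes over 45 s, if anything falls off the work surface, if the arm or the gripper's body presses on something with over 40 N, if the wrist force passes 120 N, or if a joint passes its speed limit or range.

ROBOT

A 7-joint arm with a two-finger parallel gripper is mounted at the origin on a cart in front of the work surface, level with it; the furniture and walls round the work are solid. World frame = base frame: x ahead of the robot, y to its left, z up, the work surface at z = 0. Lengths are in mm, angles in rad, forces in N, time in s.
With the tool pointing down it reaches from about 350 to 900 mm from the base axis. Payload 19.9 kg.
Tool frame: the origin (TCP) lies between the finger pads; the fingertips stand ahead of it and the grasp point (between the pads) lies 3 mm ahead of it (tcp_to_tips is the z of the fingertips in the tool frame, in mm); z points along the fingers, y is the line along which they close (so a half turn about z gives the same grasp; the last joint's range is limited). The gripper opens to 94 mm and grips with 3 to 60 N. Pads are 16 mm wide; open, the fingers measure 119 mm over their backs; the gripper's body (75 mm by 177 mm) begins 78 mm behind the grasp point.
Start: joints at [1.256, 0.417, -0.01, 1.614, 0.005, 1.111, -0.053], TCP at [168.388, -601.869, 227.425] pointing down, gripper open.
Joint ranges: [-2.81, 2.81], [-0.39, 2.02], [-1.27, 1.25], [0.06, 2.57], [-1.19, 4.33], [0.19, 2], [-2.82, 2.82]. Speed limits (rad/s): [1.89, 1.89, 2.39, 2.39, 3.01, 3.01, 3.01].

INTERFACE

Orientations are given as a 3x3 rotation matrix whose columns are the frame's x, y, z axes.
In Python, from rig import * gives the robot as it stands. The module is installed in compiled form; this text tells all that it offers.
- The arm moves only by the tool carry_out, never from a script. Its argument "moves" is a list that holds one entry, the list of rows, each a list of 7 numbers: the finger opening in mm, from 0 to 94, then the shift along the world's x, y, z in mm, then the turn, a rotation vector about the world's x, y, z in rad. In form: [[[hand, dx, dy, dz, rx, ry, rz], ...]]. A call has 1 to 20 rows; each row shifts and turns the commanded pose from where the row before left it; what a row does not reach is not made up. A row lasts 1/10 s, in which the tool goes at most 50 mm and 8.59 degrees, less where a joint would pass 70% of its speed; a pose out of reach is approached as far as the arm can. A call with a gripper value outside its range is refused whole. The fingers move at their own pace and stop on an object; "newtons" is the grip in N (left out, the last holds). Time passes only in rows, so rows that do not move let the fingers close. It gives the time, the measured TCP pose, the force, the opening and the grip force at its end, in the units of the state.
- get_obs(): the state, without advancing time (a new reading comes with each control period).
- grab_frame(name): name is "side" or "top" or "wrist"; returns a dict with "pixels" (420x560x3 uint8, red, green, blue), "range_z" (420x560 float32, mm along the optical axis (not along the pixel's ray), 0 where there is no reading), "fx", "fy", "cx", "cy" (pixels), "dist_coeffs" ([k1, k2, p1, p2, k3] as OpenCV has them; the pictures are not rectified), "xyz" and "rotation" of the camera in the world; the wrist camera has in their place "hand_eye" (4x4, takes a point from camera to tool coordinates, whose origin is the TCP and whose axes are the flange's). Camera axes: x right, y down, z forward; pixel columns grow to the right and rows downward; lengths in mm; the calibration is good to about 2 mm. A picture is of the moment at which its call begins: read the wrist's pose just before it.
- sign_off(): hands the job in; it is judged then, once.
Trained networks look in a picture, given as the dict that the camera call returned (one of the last four; its "shot" number tells which), for a name from the list of things; names that differ only in an ending like _2 or _b are one class to them, and where a whole thing is asked for, a point or a joint stands for the part that bears it (a point fixed in the world has none). Each returns a list of dicts, best first, with "p" (0 to 1); they miss things now and then, are a little off and sometimes report something else, mostly with a low value. They report only what shows in the picture. A call takes as long as a camera call.
- cut_out(picture, thing): "mask" (420x560 bool, what is visible of it) and "uv" ([column, row] in pixels, amid what is visible of it).
The state is a dict: "time": time; "q": joint angles; "qd": joint speeds; "effort": joint torques, N m; "position": TCP position; "eef_rot": TCP orientation; "ft_force": force on the tool from outside, world axes, zero at the start; "wrist_torque": the same for the moment, N m; "gripper_width": finger opening in mm; "finger_force": force on a finger pad.
Only numpy, scipy, OpenCV 4.12 (cv2) and the standard library are available. Lean on these libraries where they do the work, as an engineer would, in place of code of your own. Each camera call takes 0.05 s, during which the arm holds its last target. There are 200 camera calls.

## Working session

There is one attempt and no reset: what is moved stays moved. The work goes in short steps, Python scripts to look and compute and a tool call to move; the robot and the scene stay as the last step left them, time stands still between calls to the robot, and variables do not carry over. Pictures are saved under pics/ and viewed, at most 10 in all, crops included, and the job is handed in when it is done.

Besides the shell and the picture viewer there is one more tool, called after "Call:" as name(argument=value, ...) on one line, values as JSON. carry_out: Moves the arm, as the interface text tells. Its arguments: {"type":"object","properties":{"moves":{"type":"array","items":{"type":"array","items":{"type":"array","items":{"type":"number"}}}},"newtons":{"type":"number"}},"required":["moves"]}

```bash
mkdir -p pics
cat > h.py <<'E'
from rig import *
import numpy as np, cv2
def cam(f,o=None):
    if 'hand_eye' in f:
        T=np.array(f['hand_eye']); R=np.array(o['eef_rot']); p=np.array(o['position'])
        return R@T[:3,:3], R@T[:3,3]+p
    return np.array(f['rotation']).reshape(3,3), np.array(f['xyz'])
def K(f): return np.array([[f['fx'],0,f['cx']],[0,f['fy'],f['cy']],[0,0,1.]])
def pts(f,mask,o=None):
    R,t=cam(f,o); v,u=np.nonzero(mask&(f['range_z']>0)); z=f['range_z'][v,u]
    n=cv2.undistortPoints(np.c_[u,v].astype(float)[:,None],K(f),np.array(f['dist_coeffs']))[:,0]
    return (np.c_[n,np.ones(len(n))]*z[:,None])@R.T+t
def proj(f,P,o=None):
    R,t=cam(f,o); return cv2.projectPoints((np.atleast_2d(P)-t)@R,np.zeros(3),np.zeros(3),K(f),np.array(f['dist_coeffs']))[0][:,0]
def ray(f,uv,z,o=None):
    R,t=cam(f,o); n=cv2.undistortPoints(np.array([[uv]],float),K(f),np.array(f['dist_coeffs']))[0,0]
    d=R@np.r_[n,1]; return t+d*(z-t[2])/d[2]
def save(f,n): cv2.imwrite('pics/'+n,f['pixels'][:,:,::-1])
E
python3 - <<'E'
from h import *
o=get_obs(); print({k:np.round(v,3).tolist() for k,v in o.items()})
for c in('top','side'):
    f=grab_frame(c); save(f,c+'0.png'); print(c,f['xyz'])
    for n in('dock','jaw','stop','peg_back','peg_side','clip_back','clip_side','spice_jar','earbud_case','cream_pot','phone'):
        for r in cut_out(f,n)[:2]:
            P=pts(f,r['mask']); print(n,round(r['p'],2),np.round(r['uv']),r['mask'].sum(),np.round(np.median(P,0)),np.round(P.min(0)),np.round(P.max(0)))
E
```

```text
{'time': 0.0, 'q': [1.257, 0.418, -0.01, 1.614, 0.005, 1.111, -0.053], 'qd': [-0.0, -0.0, -0.0, 0.001, 0.0, 0.001, 0.001], 'effort': [-0.002, -85.125, 0.637, -42.599, -0.049, 0.019, 0.0], 'position': [168.264, -601.563, 226.84], 'eef_rot': [[0.963, 0.269, -0.0], [0.269, -0.963, 0.001], [-0.0, -0.001, -1.0]], 'ft_force': [0.178, -0.608, 0.208], 'wrist_torque': [-0.02, -0.049, -0.009], 'finger_force': 0.0, 'gripper_width': 93.887}
top [  32.6395578  -336.80782144 1194.07627551]
jaw 0.63 [237. 219.] 669 [536.  37.  38.] [523. -90.   9.] [579. 126.  90.]
stop 0.48 [283. 213.] 268 [619. -62.  40.] [556. -79.  13.] [666. -41.  79.]
peg_back 0.52 [249. 175.] 46 [686.  81.  33.] [680.  74.  19.] [695.  91.  58.]
spice_jar 0.61 [388. 258.] 444 [ 592. -366.   85.] [ 582. -387.   -4.] [ 626. -345.  102.]
earbud_case 0.73 [307. 262.] 353 [ 521. -176.   23.] [ 497. -204.   -3.] [ 549. -146.   30.]
cream_pot 0.55 [371. 320.] 1179 [ 443. -380.   32.] [ 403. -428.   -4.] [ 495. -335.   39.]
phone 0.65 [182. 190.] 1177 [567. 235.  10.] [489. 186.  -1.] [649. 284.  19.]
side [ 379.39015523 -864.626812
[... 499 characters left out ...]
 0.6 [305. 220.] 373 [622. -65.  40.] [558. -81.  13.] [666. -27.  79.]
clip_back 0.56 [333. 318.] 853 [ 601. -382.   71.] [ 583. -391.   -1.] [ 633. -279.  100.]
clip_side 0.58 [332. 316.] 790 [ 600. -382.   76.] [ 584. -391.    0.] [ 626. -348.  100.]
spice_jar 0.67 [332. 317.] 846 [ 601. -382.   74.] [ 583. -391.   -1.] [ 628. -344.  100.]
earbud_case 0.82 [275. 264.] 425 [ 524. -184.   24.] [ 500. -206.   -3.] [ 556. -150.   29.]
earbud_case 0.43 [334. 320.] 878 [ 601. -381.   71.] [ 583. -391.   -3.] [ 653. -281.  100.]
cream_pot 0.93 [267. 348.] 1703 [ 448. -391.   32.] [ 404. -427.   -3.] [ 497. -322.   38.]
phone 0.72 [263. 170.] 732 [573. 228.  11.] [495. 183.  -1.] [649. 286.  16.]
```

Run:
```python
import cv2,numpy as np
a=cv2.imread('pics/top0.png')[130:310,150:330];b=cv2.imread('pics/side0.png')[130:310,180:380]
a=cv2.resize(a,(390,390),interpolation=cv2.INTER_CUBIC);b=cv2.resize(b,(400,360),interpolation=cv2.INTER_CUBIC)
c=np.zeros((390,800,3),np.uint8);c[:,:390]=a;c[:360,400:]=b;cv2.imwrite('pics/c0.png',c)
```

```text
(no output)
```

View pics/c0.png

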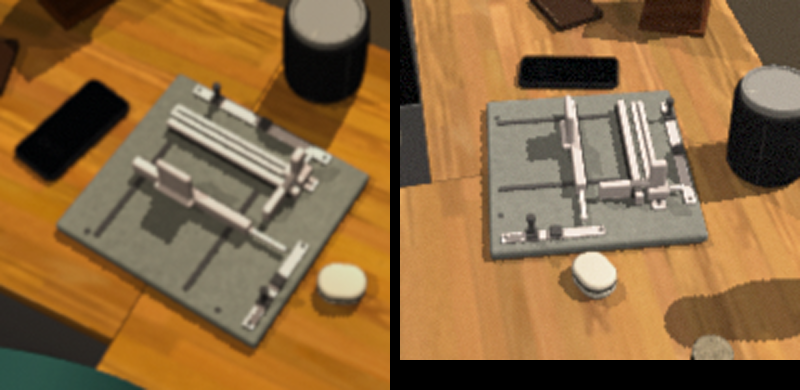

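Call:
carry_out(moves=[[[94, 26, 40, 12, 0, 0, 0], [94, 26, 40, 12, 0, 0, 0], [94, 26, 40, 12, 0, 0, 0], [94, 26, 40, 12, 0, 0, 0], [94, 26, 40, 12, 0, 0, 0], [94, 26, 40, 12, 0, 0, 0], [94, 26, 40, 12, 0, 0, 0], [94, 26, 40, 12, 0, 0, 0], [94, 26, 40, 0, 0, 0, 0], [94, 26, 40, 0, 0, 0, 0], [94, 26, 40, 0, 0, 0, 0], [94, 26, 40, 0, 0, 0, 0], [94, 26, 40, 0, 0, 0, 0], [94, 0, 30, 0, 0, 0, 0], [94, 0, 0, 0, 0, 0, 0]]])

```text
time: 2.7
position: [506.7, -47.6, 323.5]
eef_rot: [[0.961, 0.275, 0.0], [0.275, -0.961, 0.001], [0.0, -0.001, -1.0]]
ft_force: [0.3, -1.6, 0.5]
gripper_width: 94.0
finger_force: 0.0
```

Run:
```python
from h import *
o=get_obs(); f=grab_frame('wrist'); save(f,'w0.png'); print(np.round(np.array(f['hand_eye']),2).tolist())
for n in('dock','jaw','stop','peg_back','peg_side','clip_back','clip_side','jaw_grip','stop_grip'):
    for r in cut_out(f,n)[:2]:
        P=pts(f,r['mask'],o); print(n,round(r['p'],2),np.round(r['uv']),r['mask'].sum(),np.round(np.median(P,0)),np.round(P.min(0)),np.round(P.max(0)))
s=grab_frame('side'); P=pts(s,np.ones((420,560),bool)); m=(P[:,2]>12)&(P[:,0]>640)&(P[:,1]>-300)&(P[:,1]<150)
Q=P[m&(P[:,2]>70)]; print(np.round(Q.min(0)),np.round(Q.max(0)))
```

```text
[[-0.0, -0.97, -0.23, 68.13], [1.0, -0.0, 0.0, 0.32], [-0.0, -0.23, 0.97, -157.01], [0.0, 0.0, 0.0, 1.0]]
dock 0.87 [245. 132.] 34945 [570.  23.  16.] [ 401. -147.   -3.] [712. 184.  87.]
jaw 0.58 [221. 148.] 1828 [542.  45.  39.] [522. -93.  14.] [561. 128.  87.]
jaw 0.56 [357. 194.] 898 [ 525. -171.   24.] [ 500. -200.    6.] [ 549. -144.   28.]
stop 0.68 [306. 109.] 809 [623. -58.  42.] [554. -80.  15.] [663. -46.  77.]
peg_back 0.67 [225.  29.] 193 [688.  81.  32.] [682.  75.  18.] [697.  93.  55.]
peg_side 0.62 [304. 222.] 111 [462. -99.  29.] [ 453. -109.   21.] [468. -93.  56.]
clip_back 0.55 [274.  57.] 146 [681.  10.  27.] [673.   2.  19.] [689.  19.  29.]
clip_side 0.41 [310. 204.] 78 [ 490. -103.   27.] [ 483. -111.   23.] [497. -96.  29.]
jaw_grip 0.9 [223. 146.] 1731 [543.  43.  40.] [526. -95.  15.] [560. 128.  87.]
stop_grip 0.72 [306. 112.] 825 [621. -58.  42.] [557. -78.  14.] [663. -46.  77.]
stop_grip 0.41 [225. 147.] 1798 [542.  43.  39.] [525. -95.  14.] [561. 128.  87.]
[ 641. -300.   70.] [886. 150. 643.]
```

View pics/w0.png

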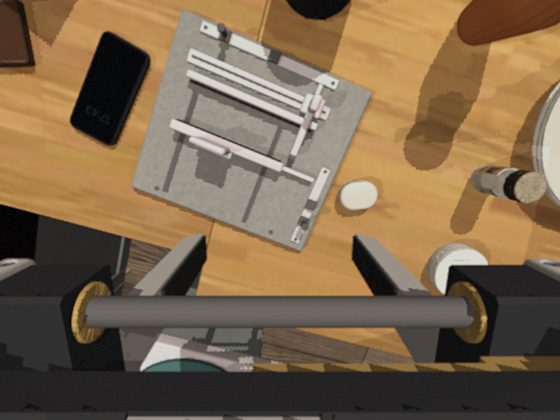

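The wrist view shows the dock with tall peg_back at (222,32), clip_back at (274,57), tall peg_side at the front end (298,235), clip_side mid-rail (310,204); the stop fin is near (312,105), the jaw plate near (210,147). Next I fit the dock pose.

```bash
cat > fit.py <<'E'
from h import *
def run():
    o=get_obs(); res={}
    for c in('wrist','side','top'):
        f=grab_frame(c); d=[r for r in cut_out(f,'dock') if r['mask'].sum()>3000][:1]
        P=pts(f,np.ones((420,560),bool) if not d else cv2.dilate(d[0]['mask'].astype(np.uint8),np.ones((5,5)))>0,o)
        P=P[(P[:,0]>390)&(P[:,0]<730)&(P[:,1]>-165)&(P[:,1]<200)]
        B=P[(P[:,2]>11)&(P[:,2]<20)]
        (cx,cy),(w,h),a=cv2.minAreaRect(B[:,:2].astype(np.float32))
        a=(a+45)%90-45; print(c,'rect',round(cx,1),round(cy,1),round(w,1),round(h,1),'yaw',round(a,2))
        y=np.radians(a); R=np.array([[np.cos(y),-np.sin(y)],[np.sin(y),np.cos(y)]]); ctr=np.array([cx,cy])-R@[22.5,-10]
        print('  origin',np.round(ctr,1))
        for n,lo,hi,x0,x1,y0,y1 in(('fin',55,82,85,130,-100,100),('plate',60,92,-100,40,-20,80),('pegb',40,60,135,160,-130,130),('pegs',40,60,-115,70,-160,-125),
          ('jtip',22,40,-80,40,-122,-95),('stip',22,30,122,138,-100,100)):
            L=(P[:,:2]-ctr)@R; m=(P[:,2]>lo)&(P[:,2]<hi)&(L[:,0]>x0)&(L[:,0]<x1)&(L[:,1]>y0)&(L[:,1]<y1); Q=L[m]
            if len(Q): print('  ',n,len(Q),'dock med',np.round(np.median(Q,0),1),'rng',np.round(np.percentile(Q,[3,97],0),1).tolist(),'world',np.round(ctr+R@np.median(Q,0),1))
run()
E
python3 fit.py
```

```text
wrist rect 557.2 18.2 298.1 275.7 yaw -6.04
  origin [535.9  30.5]
   fin 170 dock med [103.7 -81. ] rng [[94.0, -86.8], [114.2, -75.6]] world [630.5 -61. ]
   plate 345 dock med [ 0.8 28.8] rng [[-4.8, 6.4], [4.7, 52.3]] world [539.8  59.1]
   pegb 26 dock med [144.4  70.8] rng [[141.5, 67.0], [149.0, 73.5]] world [687.   85.7]
   pegs 35 dock med [ -62.3 -140. ] rng [[-65.9, -143.8], [-56.6, -133.4]] world [ 459.2 -102.2]
   jtip 73 dock med [   5.8 -108.3] rng [[2.9, -121.4], [8.6, -95.8]] world [530.3 -77.8]
   stip 40 dock med [130.4 -81.3] rng [[123.9, -84.3], [137.0, -78.6]] world [657.  -64.1]
side rect 558.7 16.5 305.4 274.5 yaw -6.08
  origin [537.3  28.9]
   fin 69 dock med [104.5 -85.8] rng [[94.7, -88.5], [114.4, -78.7]] world [632.2 -67.5]
   plate 75 dock med [-1.1 14.9] rng [[-5.1, 4.7], [4.0, 49.9]] world [537.8  43.8]
   pegb 17 dock med [146.2  67.1] rng [[141.7, 63.0], [150.6, 76.5]] world [689.8  80.1]
   pegs 25 dock med [ -61.9 -141.4] rng [[-66.8, -145.6], [-56.8, -135.9]] world [ 460.8 -105.1]
   jtip 17 dock med [   5.5 -104.1] rng [[3.0, -119.5], [8.4, -97.2]] world [531.8 -75.2]
   stip 14 dock med [131.2 -82.1] rng [[122.9, -85.5], [137.3, -78.1]] world [659.1 -66.7]
top rect 556.0 17.0 300.0 276.8 yaw -6.2
  origin [534.7  29.4]
   fin 49 dock med [102.  -83.9] rng [[95.1, -87.8], [113.9, -76.9]] world [627. -65.]
   plate 120 dock med [-2.8 29. ] rng [[-5.0, 5.8], [4.6, 52.3]] world [535.   58.5]
   pegb 1 dock med [143.   68.8] rng [[143.0, 68.8], [143.0, 68.8]] world [684.3  82.3]
   pegs 19 dock med [ -61.7 -140.4] rng [[-65.7, -144.7], [-56.3, -136.5]] world [ 458.2 -103.6]
   jtip 28 dock med [   6.2 -108.3] rng [[-28.8, -121.1], [9.9, -98.0]] world [529.1 -79. ]
   stip 9 dock med [130.6 -81.8] rng [[125.8, -83.8], [137.1, 47.1]] world [655.6 -66. ]
```

Call:
carry_out(moves=[[[60, 31, -4, -40, 0, 0, -0.1287], [60, 31, -4, -40, 0, 0, -0.1287], [60, 31, -4, -40, 0, 0, -0.1287], [60, 31, -3, -40, 0, 0, 0], [60, 0, 0, -30, 0, 0, 0], [60, 0, 0, 0, 0, 0, 0]]])

```text
time: 4.15
position: [626.6, -66.3, 131.4]
eef_rot: [[0.994, -0.113, -0.007], [-0.113, -0.994, 0.001], [-0.007, -0.001, -1.0]]
ft_force: [-0.6, -0.8, 0.5]
gripper_width: 60.1
finger_force: 0.0
```

```bash
python3 - <<'E'
import rig; print([n for n in dir(rig) if n[0]!='_']); print(getattr(rig,'tcp_to_tips',None))
E
sed -i 's/^run()$/if __name__=="__main__": run()/' fit.py; python3 fit.py | head -9
python3 - <<'E'
from h import *
f=grab_frame('wrist'); save(f,'w1.png'); print(np.round(get_obs()['q'],3))
E
```

```text
['Unreachable', 'cut_out', 'get_obs', 'grab_frame', 'sign_off', 'tcp_to_tips']
22.0
wrist rect 578.6 16.6 299.6 231.9 yaw -6.01
  origin [557.3  28.9]
   fin 262 dock med [ 91.4 -82.5] rng [[85.7, -87.7], [94.5, -76.7]] world [639.5 -62.7]
   stip 146 dock med [131.9   0.9] rng [[122.7, -13.7], [133.2, 75.0]] world [688.5  16. ]
side rect 558.7 17.0 305.4 274.8 yaw -6.05
  origin [537.4  29.3]
   fin 67 dock med [104.7 -86. ] rng [[94.3, -89.3], [114.5, -79.3]] world [632.5 -67.2]
   plate 74 dock med [-0.8 17.1] rng [[-5.1, 5.1], [4.4, 53.3]] world [538.4  46.4]
   pegs 25 dock med [ -61.9 -141.5] rng [[-66.9, -144.7], [-56.9, -138.3]] world [ 460.9 -104.9]
[ 0.343  0.552 -0.39   1.663  0.245  0.972 -1.818]
```

View pics/w1.png

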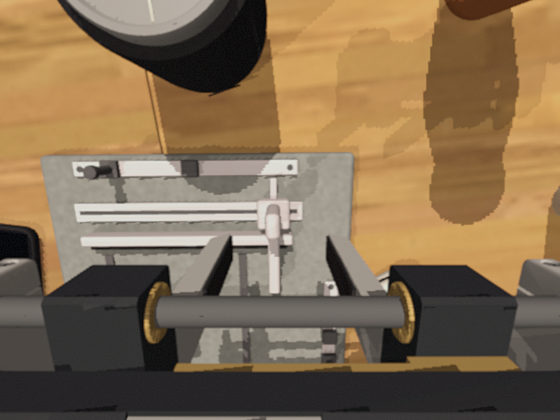

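Call:
carry_out(moves=[[[60, 0, 0, -20, 0, 0, 0], [60, 0, 0, 0, 0, 0, 0]]])

```text
time: 4.7
position: [627.7, -66.8, 114.9]
eef_rot: [[0.994, -0.113, -0.002], [-0.113, -0.994, 0.0], [-0.002, 0.0, -1.0]]
ft_force: [0.4, -0.9, -0.7]
gripper_width: 59.8
finger_force: 0.0
```

Call:
carry_out(moves=[[[60, 4, 5, -15, 0, 0, 0], [60, 0, 0, -25, 0, 0, 0], [60, 0, 0, -5, 0, 0, 0], [60, 0, 0, 0, 0, 0, 0]]])

```text
time: 5.1
position: [632.3, -61.3, 70.3]
eef_rot: [[0.994, -0.113, -0.001], [-0.113, -0.994, 0.0], [-0.001, -0.0, -1.0]]
ft_force: [0.1, 1.1, 0.4]
gripper_width: 60.1
finger_force: 0.0
```

Call:
carry_out(moves=[[[6, 0, 0, 0, 0, 0, 0], [6, 0, 0, 0, 0, 0, 0], [6, 0, 0, 0, 0, 0, 0], [6, 0, 0, 0, 0, 0, 0], [6, 0, 0, 0, 0, 0, 0]]], newtons=15)

```text
time: 5.6
position: [632.7, -61.7, 71.1]
eef_rot: [[0.994, -0.113, 0.0], [-0.113, -0.994, -0.0], [0.0, -0.0, -1.0]]
ft_force: [-0.3, -0.3, 0.0]
gripper_width: 23.3
finger_force: 0.0
```

Call:
carry_out(moves=[[[6, 0, 0, 0, 0, 0, 0], [6, 0, 0, 0, 0, 0, 0], [6, 0, 0, 0, 0, 0, 0]]])

```text
time: 5.9
position: [632.6, -61.7, 70.8]
eef_rot: [[0.994, -0.113, 0.0], [-0.113, -0.994, -0.0], [0.0, 0.0, -1.0]]
ft_force: [-0.4, -0.8, 1.5]
gripper_width: 12.1
finger_force: 15.0
```

Call:
carry_out(moves=[[[6, 1.85, 17.4, 0, 0, 0, 0], [6, 1.85, 17.4, 0, 0, 0, 0], [6, 1.85, 17.4, 0, 0, 0, 0], [6, 1.85, 17.4, 0, 0, 0, 0], [6, 1.85, 17.4, 0, 0, 0, 0], [6, 1.85, 17.4, 0, 0, 0, 0], [6, 1.85, 17.4, 0, 0, 0, 0], [6, 1.85, 17.4, 0, 0, 0, 0], [6, 0, 0, 0, 0, 0, 0], [6, 0, 0, 0, 0, 0, 0]]])

```text
time: 6.9
position: [647.3, 78.6, 70.8]
eef_rot: [[0.994, -0.112, 0.0], [-0.112, -0.994, 0.001], [-0.0, -0.001, -1.0]]
ft_force: [-2.8, 1.3, 6.6]
gripper_width: 11.7
finger_force: 15.0
```

```bash
cat > m.py <<'E'
from h import *
o=get_obs(); a=np.radians(-6.08); R=np.array([[np.cos(a),-np.sin(a)],[np.sin(a),np.cos(a)]]); O=np.array([536.2,29.7])
print('tcp dock',np.round((np.array(o['position'])[:2]-O)@R,1))
for c in('wrist','side','top'):
    f=grab_frame(c); save(f,c+'_m.png')
    P=pts(f,np.ones((420,560),bool),o); L=np.c_[(P[:,:2]-O)@R,P[:,2]]
    for n,lo,hi,x0,x1,y0,y1 in(('stip',20,32,121,136,-110,110),('pegb',40,60,135,160,-130,130),('foot',28,36,137,160,45,95),('jtip',20,32,-90,40,-124,-98),('pegs',36,60,-115,70,-156,-128)):
        Q=L[np.all((L>[x0,y0,lo])&(L<[x1,y1,hi]),1)]
        if len(Q): print(c,n,len(Q),np.round(np.median(Q,0),1),np.round(np.percentile(Q,[3,97],0)[:,:2],1).tolist())
    # predicted tongue mid / peg base pixels
E
python3 m.py
```

```text
tcp dock [105.3  60.3]
wrist stip 181 [129.   60.6  28.7] [[121.5, 57.9], [135.8, 63.4]]
wrist pegb 305 [146.8  70.   53.6] [[141.7, 65.2], [151.9, 74.9]]
wrist foot 11 [149.1  67.3  28.7] [[137.2, 59.0], [150.3, 69.8]]
wrist jtip 266 [   8.1 -108.3   28.2] [[3.5, -118.9], [9.7, -98.9]]
side stip 19 [129.9  57.1  25.9] [[122.2, -15.0], [134.1, 59.9]]
side pegb 18 [147.3  66.6  51.5] [[142.9, 62.1], [151.0, 74.1]]
side foot 9 [146.8  64.3  28.9] [[138.7, 59.3], [153.9, 67.9]]
side jtip 18 [   6.6 -106.    29. ] [[-24.1, -121.2], [9.5, -100.0]]
side pegs 27 [ -60.7 -142.3   51.9] [[-65.6, -145.8], [-55.6, -136.0]]
top stip 4 [127.7 -29.5  20.6] [[122.1, -80.6], [129.7, 30.7]]
top pegb 3 [149.   65.6  48. ] [[146.9, 64.5], [149.8, 66.5]]
top jtip 42 [   4.1 -109.7   24.2] [[-59.5, -122.9], [36.5, -99.4]]
top pegs 20 [ -63.1 -141.4   50.9] [[-67.1, -145.3], [-57.6, -135.8]]
```

Wrist view is sharp: tongue at y=60.6, peg at 70.0, so 9.4 mm more.

Call:
carry_out(moves=[[[6, 0.5, 4.7, 0, 0, 0, 0], [6, 0.5, 4.7, 0, 0, 0, 0], [6, 0, 0, 0, 0, 0, 0], [6, 0, 0, 0, 0, 0, 0], [40, 0, 0, 0, 0, 0, 0], [40, 0, 0, 0, 0, 0, 0], [40, 0, 0, 0, 0, 0, 0], [40, 0, 0, 0, 0, 0, 0], [40, 0, 0, 0, 0, 0, 0], [40, 0, 0, 40, 0, 0, 0], [40, 0, 0, 40, 0, 0, 0], [40, 0, 0, 0, 0, 0, 0]]])

```text
time: 8.25
position: [650.8, 87.6, 156.2]
eef_rot: [[0.994, -0.113, 0.007], [-0.113, -0.994, 0.001], [0.007, -0.002, -1.0]]
ft_force: [0.3, 0.3, 0.5]
gripper_width: 40.2
finger_force: 0.0
```

```bash
python3 m.py|grep -v top; python3 -c "
from h import *
print(np.round(get_obs()['q'],3))"
```

```text
tcp dock [107.8  69.7]
wrist stip 90 [128.6  68.5  28.8] [[121.7, 66.5], [135.9, 71.5]]
wrist pegb 142 [146.5  70.2  53.4] [[141.3, 64.9], [151.6, 75.5]]
wrist pegs 99 [ -57.6 -137.5   49. ] [[-59.3, -142.6], [-55.2, -135.0]]
side stip 18 [129.5  66.3  27.2] [[123.5, 1.9], [135.6, 86.6]]
side pegb 18 [147.   66.1  52.2] [[142.4, 61.1], [151.0, 75.2]]
side foot 10 [146.9  65.3  29.8] [[139.5, 59.7], [151.6, 70.3]]
side jtip 21 [   6.  -108.3   28.4] [[-29.8, -121.1], [14.8, -98.4]]
side pegs 29 [ -60.8 -142.7   51.5] [[-65.6, -145.3], [-55.6, -137.1]]
[ 0.104  0.576 -0.401  1.593  0.252  1.024 -2.054]
```

View pics/wrist_m.png

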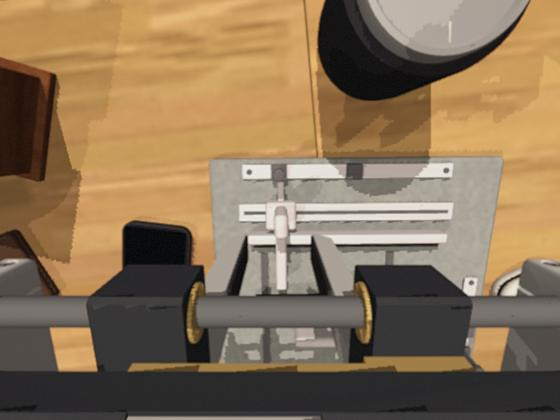

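Call:
carry_out(moves=[[[50, -10.1, -2.75, 0, 0, 0, 0.1428], [50, -10.1, -2.75, 0, 0, 0, 0.1428], [50, -10.1, -2.75, 0, 0, 0, 0.1428], [50, -10.1, -2.75, 0, 0, 0, 0.1428], [50, -10.1, -2.75, 0, 0, 0, 0.1428], [50, -10.1, -2.75, 0, 0, 0, 0.1428], [50, -10.1, -2.75, 0, 0, 0, 0.1428], [50, -10.1, -2.75, 0, 0, 0, 0.1428], [50, -10.1, -2.75, 0, 0, 0, 0.1428], [50, -10.1, -2.75, 0, 0, 0, 0.1428], [50, -10.1, -2.75, 0, 0, 0, 0.1428], [50, 0, 0, 0, 0, 0, 0], [50, 0, 0, 0, 0, 0, 0]]])

```text
time: 9.7
position: [537.3, 56.5, 150.2]
eef_rot: [[0.118, 0.993, -0.001], [0.993, -0.118, 0.0], [0.0, -0.001, -1.0]]
ft_force: [0.2, -0.1, -0.1]
gripper_width: 49.8
finger_force: 0.0
```

Run:
```python
from h import *
o=get_obs(); print(np.round(o['q'],2),np.round(o['position'],1)); a=np.radians(-6.08); R=np.array([[np.cos(a),-np.sin(a)],[np.sin(a),np.cos(a)]]); O=np.array([536.2,29.7])
print('tcp dock',(np.array(o['position'])[:2]-O)@R)
for c in('wrist','side','top'):
    f=grab_frame(c); save(f,c+'_j.png'); P=pts(f,np.ones((420,560),bool),o); L=np.c_[(P[:,:2]-O)@R,P[:,2]]
    Q=L[np.all((L>[-25,-10,60])&(L<[25,65,90]),1)]
    if len(Q): print(c,len(Q),np.round(np.percentile(Q,[3,50,97],0),1).tolist())
```

```text
[ 0.47  0.47 -0.79  1.88  0.4   0.96 -0.62] [537.3  56.5 150.2]
tcp dock [-1.78169006 26.79345187]
wrist 787 [[-5.6, 10.0, 71.9], [-0.9, 34.8, 84.9], [3.7, 55.8, 86.7]]
side 73 [[-4.0, 4.6, 62.0], [0.1, 17.1, 83.4], [5.0, 51.2, 87.3]]
```

View pics/wrist_j.png

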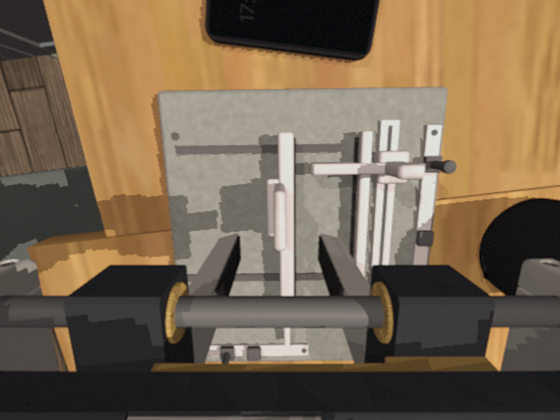

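The plate at (278,220) lies between the fingers (240–320), with the stop clear to the upper right. I'll descend and grip.

Call:
carry_out(moves=[[[50, 1, 0, -26, 0, 0, 0], [50, 0, 0, -26, 0, 0, 0], [50, 0, 0, -26, 0, 0, 0], [50, 0, 0, 0, 0, 0, 0], [4, 0, 0, 0, 0, 0, 0], [4, 0, 0, 0, 0, 0, 0], [4, 0, 0, 0, 0, 0, 0], [4, 0, 0, 0, 0, 0, 0], [4, 0, 0, 0, 0, 0, 0], [4, 0, 0, 0, 0, 0, 0], [4, 0, 0, 0, 0, 0, 0], [4, 0, 0, 0, 0, 0, 0]]], newtons=50)

```text
time: 11.05
position: [538.0, 56.7, 73.1]
eef_rot: [[0.113, 0.994, -0.001], [0.994, -0.113, -0.001], [-0.001, -0.0, -1.0]]
ft_force: [-5.3, -1.0, 8.3]
gripper_width: 9.8
finger_force: 50.0
```

Call:
carry_out(moves=[[[4, -8.2, 0.87, 0, 0, 0, 0], [4, -8.2, 0.87, 0, 0, 0, 0], [4, -8.2, 0.87, 0, 0, 0, 0], [4, -8.2, 0.87, 0, 0, 0, 0], [4, -8.2, 0.87, 0, 0, 0, 0], [4, -8.2, 0.87, 0, 0, 0, 0], [4, -8.2, 0.87, 0, 0, 0, 0], [4, -8.2, 0.87, 0, 0, 0, 0], [4, 0, 0, 0, 0, 0, 0], [4, 0, 0, 0, 0, 0, 0], [4, 0, 0, 0, 0, 0, 0]]])

```text
time: 12.15
position: [474.0, 63.4, 73.2]
eef_rot: [[0.113, 0.994, 0.003], [0.994, -0.113, 0.0], [0.001, 0.003, -1.0]]
ft_force: [10.9, -1.7, -7.0]
gripper_width: 9.8
finger_force: 50.0
```

```bash
python3 m.py
python3 - <<'E'
import cv2,numpy as np
a=cv2.imread('pics/side_m.png')[190:265,215:315];b=cv2.imread('pics/top_m.png')[220:310,230:330]
a=cv2.resize(a,(400,300),interpolation=cv2.INTER_CUBIC);b=cv2.resize(b,(400,360),interpolation=cv2.INTER_CUBIC)
c=np.zeros((360,800,3),np.uint8);c[:300,:400]=a;c[:,400:]=b;cv2.imwrite('pics/c1.png',c)
E
```

```text
tcp dock [-65.4  26.9]
side stip 18 [129.3  64.7  27.3] [[123.0, -92.3], [135.6, 71.1]]
side pegb 18 [147.5  65.9  51.8] [[142.6, 63.0], [151.4, 75.3]]
side foot 7 [146.7  67.2  31.9] [[138.8, 63.1], [149.3, 69.3]]
side jtip 10 [ -56.1 -104.5   28.7] [[-59.2, -114.5], [-10.7, -99.1]]
side pegs 30 [ -60.8 -142.4   51. ] [[-65.5, -145.0], [-55.6, -138.1]]
top stip 21 [128.5  63.5  24.5] [[121.7, -85.1], [135.5, 68.7]]
top pegb 17 [145.1  66.9  52.9] [[139.8, 63.8], [149.5, 73.4]]
top foot 7 [143.7  68.6  30.5] [[140.2, 64.5], [145.9, 73.5]]
top jtip 42 [ -56.8 -110.3   26.5] [[-61.5, -123.2], [15.0, -98.5]]
top pegs 19 [ -63.4 -141.1   53.1] [[-66.9, -145.2], [-57.3, -136.4]]
```

View pics/c1.png

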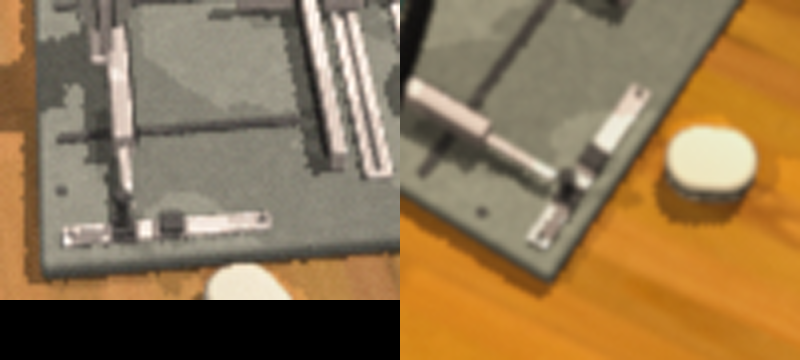

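The pointer meets the peg from slightly behind (side crop (125,190) against the peg at (122,220)). It needs about 3.5 mm more.

Call:
carry_out(moves=[[[4, -1.7, 0.2, 0, 0, 0, 0], [4, -1.7, 0.2, 0, 0, 0, 0], [4, 0, 0, 0, 0, 0, 0], [4, 0, 0, 0, 0, 0, 0], [4, 0, 0, 0, 0, 0, 0]]])

```text
time: 12.8
position: [470.7, 63.7, 73.2]
eef_rot: [[0.113, 0.994, 0.003], [0.994, -0.113, 0.0], [0.0, 0.003, -1.0]]
ft_force: [11.7, -2.2, -6.6]
gripper_width: 9.7
finger_force: 50.0
```

```bash
python3 m.py
python3 - <<'E'
from h import *
a=np.radians(-6.08); R=np.array([[np.cos(a),-np.sin(a)],[np.sin(a),np.cos(a)]]); O=np.array([536.2,29.7]); o=get_obs()
for c in('side','top'):
  for k in range(3):
    f=grab_frame(c); P=pts(f,np.ones((420,560),bool)); L=np.c_[(P[:,:2]-O)@R,P[:,2]]
    for lo,hi in(([-80,-124,22],[-40,-98,32]),([-80,-150,38],[-40,-130,60])):
        Q=L[np.all((L>lo)&(L<hi),1)]; print(c,len(Q),np.round(Q.mean(0)[:2],1),np.round(np.ptp(Q,0)[:1],1),end=' ')
    print()
print(o['time'],o['qd'])
E
```

```text
tcp dock [-68.8  26.9]
side stip 15 [129.8  66.   28.1] [[122.4, 15.3], [135.6, 78.2]]
side pegb 18 [147.   66.2  52.9] [[142.3, 61.9], [150.9, 73.1]]
side foot 6 [145.6  66.2  32.1] [[137.7, 61.6], [149.7, 69.1]]
side jtip 12 [ -59.7 -108.2   29.3] [[-62.6, -122.5], [10.1, -99.5]]
side pegs 29 [ -60.7 -142.7   50.7] [[-65.5, -146.8], [-55.6, -136.3]]
top stip 23 [128.   14.3  22.4] [[122.5, -91.0], [135.4, 69.4]]
top pegb 18 [145.   67.6  52.5] [[139.5, 63.3], [151.7, 73.2]]
top foot 11 [142.3  66.2  31.1] [[140.4, 62.2], [150.4, 71.6]]
top jtip 45 [ -60.3 -111.    24.8] [[-65.0, -122.4], [21.9, -100.1]]
top pegs 20 [ -63.1 -141.5   52.7] [[-67.2, -145.0], [-58.1, -136.5]]
side 9 [ -60.2 -105.5] [5.2] side 27 [ -60.5 -141.9] [10.3] 
side 10 [ -60.4 -105.2] [5.2] side 26 [ -60.5 -142. ] [10.3] 
side 9 [ -60.2 -104.8] [5.2] side 26 [ -60.5 -142.5] [10.2] 
top 23 [ -62. -112.] [7.2] top 18 [ -62.6 -140.6] [8.4] 
top 22 [ -61.8 -111.8] [7.3] top 19 [ -62.8 -140.8] [10.] 
top 28 [ -62.1 -109.8] [11.3] top 18 [ -62.8 -140.9] [9.3] 
12.95 [ 1.00430925e-03 -1.22453163e-04  1.41547135e-04 -8.19354460e-04
  1.63828027e-03  1.03375061e-03 -9.80922399e-05]
```

Within 1 mm, still and held. Handing in.

```bash
python3 -c "
from rig import *
print(sign_off())"
```

```text
the job is handed in; nothing more can be done
None
```

The job is handed in: the end stop's pointer is within about 2 mm of the tall back-rail peg and released, and the spring jaw is held open with its pointer within about 1 mm of the tall side-rail peg (camera measurements; the hand-in returned no verdict).

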